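# Spacer and label roll onto the spindle

### The job

Get the label-roll holder ready: put the blue spacer ring over the upright spindle so that it lies flat on the base, then put the white label roll over the spindle so that it lies flat on the blue spacer. Leave the yellow spacer where it lies; the black retaining knob will be screwed on by hand later.

Things in the scene. Friction and masses are not known exactly. Their poses are not given: they have to be found in the camera images.
- blue_spacer: Blue plastic spacer ring lying flat, outer diameter 52 mm, bore 30 mm, 14 mm thick, 40 g; loose. Origin at the centre of its underside, z along the bore, up. There is at least 25 mm free all round it at the start, enough for a finger on any side.
- label_roll: White roll of paper labels on a brown card core, lying flat, outer diameter 60 mm, bore 30 mm, 24 mm high, rigid, about 80 g; loose. Origin at the centre of its underside, z along the bore, up. There is at least 25 mm free all round it at the start.
- seat (a point): Label-roll holder, fixed to the table: a round grey base, diameter 76 mm, 14 mm high, with an upright steel spindle in its middle. This point is on the spindle's axis at the base's flat top, 14 mm above the table; z up. Spindle 10 mm in diameter stands 48 mm above this point, the top 8 mm a cone that ends 3 mm wide.
- yellow_spacer: Yellow plastic spacer ring, a bystander: outer diameter 52 mm, bore 30 mm, 8 mm thick. Origin at the centre of its underside, z up. Must stay where it lies. A beige paper-tape roll (60 mm wide, 24 mm high, narrow bore, no card core) and a black knob (34 mm wide, 26 mm high) stand near the holder too and are not needed.

How it is judged:
By the outcome, as a careful person would: the job done as asked, in the order asked, and still so for the second after the job is handed in, with the robot touching nothing.
It also fails if it takes over 51 s, if anything falls off the work surface, if the arm or the gripper's body presses on something with over 40 N, if the wrist force passes 120 N, or if a joint passes its speed limit or range.

### The arm

A 6-joint arm with a two-finger parallel gripper is mounted at the origin on the work surface; the furniture and walls round the work are solid. World frame = base frame: x ahead of the robot, y to its left, z up, the work surface at z = 0. Lengths are in m, angles in degrees, forces in N, time in s.
With the tool pointing down it reaches from about 0.25 to 0.725 m from the base axis. Payload 9.7 kg.
Tool frame: the origin (TCP) lies between the finger pads; the fingertips stand 22 mm ahead of it and the grasp point (between the pads) lies 3 mm ahead of it; z points along the fingers, y is the line along which they close (so a half turn about z gives the same grasp; the last joint's range is limited). The gripper opens to 85 mm and grips with 20 to 120 N. Pads are 22 mm wide; open, the fingers measure 114 mm over their backs; the gripper's body (76 mm by 85 mm) begins 54 mm behind the grasp point. The pads swing forward as they close: fully open they stand 13 mm farther back than shut.
Start: joints at [65.374, 4.979, 10.078, 95.1, 0, 90], TCP at [0.229, 0.5, 0.253] pointing down, gripper open.
Joint ranges: [-179.16, 179.16], [-48.56, 103.87], [-65.8, 70.77], [-126.05, 130.52], [-82.76, 87.17], [-180, 180]. Speed limits (degrees/s): [127.2, 127.2, 147.25, 180, 180, 180].

### API

Orientations are given as [roll, pitch, yaw] about the fixed x, y, z axes, in that order (R = Rz(yaw) Ry(pitch) Rx(roll)).
In Python, from workcell import bot, viewer, finder gives the robot as it stands.
- The arm moves only by the tool move_arm, never from a script. Its arguments are lists of equal length, an entry for each row: "offset": the shift along the tool's x, y, z in cm, a list of three; "twist": the turn, a rotation vector about the tool's x, y, z in rad, a list of three; "grip": the opening, from 0 (shut) to 1 (fully open). In form: {"offset": [[x, y, z], ...], "twist": [[ax, ay, az], ...], "grip": [grip, ...]}. A call has 1 to 5 rows; each row shifts and turns the commanded pose from where the row before left it, along the tool's axes as they then stand; what a row does not reach is not made up. A row lasts 1/10 s, in which the tool goes at most 50 mm and 8.59 degrees, less where a joint would pass 70% of its speed; a pose out of reach is approached as far as the arm can. A call is refused whole if a number of a shift passes 5 or a number of a turn 0.15, either way. A call with a gripper value outside its range is refused whole. The fingers move at their own pace and stop on an object; "force" is the grip in N (left out, the last holds). Time passes only in rows, so rows that do not move let the fingers close. It gives the time, the measured TCP pose, the force, the opening and the grip force at its end, in the units of the state.
- bot.get_obs(): the state, without advancing time (a new reading comes with each control period).
- viewer.camera(name): name is "scene" or "top" or "wrist"; returns a dict with "color" (400x640x3 uint8, red, green, blue), "depth" (400x640 float32, m along the optical axis (not along the pixel's ray), 0 where there is no reading), "vfov" (degrees; the focal length in pixels is half the picture's height over the tangent of half this angle, whatever the lens; pixels are square), "cx", "cy" (the principal point, pixels), "position" and "attitude" of the camera in the world; the wrist camera has in their place "tool_from_camera" (4x4, takes a point from camera to tool coordinates, whose origin is the TCP and whose axes are the flange's). Camera axes: x right, y down, z forward; pixel columns grow to the right and rows downward; lengths in m; the calibration is good to about 2 mm. A picture is of the moment at which its call begins: read the wrist's pose just before it.
- bot.job_done(): hands the job in; it is judged then, once.
Trained networks look in a picture, given as the dict that the camera call returned (one of the last four; its "shot" number tells which), for a name from the list of things; names that differ only in an ending like _2 or _b are one class to them, and where a whole thing is asked for, a point or a joint stands for the part that bears it (a point fixed in the world has none). Each returns a list of dicts, best first, with "p" (0 to 1); they miss things now and then, are a little off and sometimes report something else, mostly with a low value. They report only what shows in the picture. A call takes as long as a camera call.
- finder.boxes_of(picture, thing): "position" ([column, row] in pixels, amid what is visible of it).
- finder.pinpoint(picture, thing): "position" ([column, row] in pixels: a listed point, or the origin of a listed thing).
The state is a dict: "time": time; "q": joint angles; "qd": joint speeds; "joint_efforts": joint torques, N m; "ee_pos": TCP position; "tcp_rot": TCP orientation; "wrist_force": force on the tool from outside, world axes, zero at the start; "torque": the same for the moment, N m; "opening": finger opening in m; "grasp_force": force on a finger pad.
Only numpy, scipy, OpenCV 4.12 (cv2) and the standard library are available. Lean on these libraries where they do the work, as an engineer would, in place of code of your own. Each camera call takes 0.05 s, during which the arm holds its last target. There are 200 camera calls.

## Working session

There is one attempt and no reset: what is moved stays moved. The work goes in short steps, Python scripts to look and compute and a tool call to move; the robot and the scene stay as the last step left them, time stands still between calls to the robot, and variables do not carry over. Pictures are saved under pics/ and viewed, at most 10 in all, crops included, and the job is handed in when it is done.

Besides the shell and the picture viewer there is one more tool, called after "Call:" as a command line: name --argument value ..., lists and objects as JSON in quotes. move_arm: Moves the arm, as the interface text tells. Its arguments: {"type":"object","properties":{"offset":{"type":"array","items":{"type":"array","items":{"type":"number"}}},"twist":{"type":"array","items":{"type":"array","items":{"type":"number"}}},"grip":{"type":"array","items":{"type":"number"}},"force":{"type":"number"}},"required":["offset","twist","grip"]}

```bash
mkdir -p pics; ls
cat > h.py <<'E'
import numpy as np, cv2
from scipy.spatial.transform import Rotation as R
from workcell import bot, viewer, finder
def cam(n):
    o=bot.get_obs(); p=viewer.camera(n)
    f=200/np.tan(np.radians(p["vfov"])/2)
    if n=="wrist":
        T=np.eye(4);T[:3,:3]=rot(o["tcp_rot"]);T[:3,3]=o["ee_pos"];T=T@np.array(p["tool_from_camera"])
    else:
        T=np.eye(4);T[:3,:3]=rot(p["attitude"]);T[:3,3]=p["position"]
    return p,f,T
def rot(a):
    a=np.array(a,float)
    return a if a.shape==(3,3) else R.from_euler("xyz",a,degrees=True).as_matrix()
def ray(p,f,T,uv,z):
    d=T[:3,:3]@np.array([(uv[0]-p["cx"])/f,(uv[1]-p["cy"])/f,1]); o=T[:3,3]
    return o+d*(z-o[2])/d[2]
def cloud(p,f,T):
    v,u=np.mgrid[:400,:640]; d=p["depth"]
    c=np.stack([(u-p["cx"])/f*d,(v-p["cy"])/f*d,d],-1)
    return c@T[:3,:3].T+T[:3,3]
def save(p,n): cv2.imwrite("pics/"+n,p["color"][:,:,::-1])
E
python3 - <<'E'
from h import *
print(bot.get_obs())
for n in("top","scene"):
    p,f,T=cam(n); save(p,n+"1.png"); print(n,f,p["cx"],p["cy"],p["position"],p["attitude"],[k for k in p])
    for t,z in(("blue_spacer",0),("label_roll",0),("seat",.014),("yellow_spacer",0)):
        for r in finder.pinpoint(p,t)[:2]: print(t,r,ray(p,f,T,r["position"],z).round(4))
E
```

```text
pics
{'time': 0.0, 'q': array([6.53745678e+01, 5.01022172e+00, 1.00349967e+01, 9.50989395e+01,
       7.99350014e-04, 9.00008801e+01]), 'qd': array([-0.02424207,  0.04749876,  0.02465004,  0.02534128, -0.08870971,
        0.04308325]), 'joint_efforts': array([-2.78887474e-04, -5.20391536e+01,  4.64798570e+01,  1.64016680e-02,
        2.24717037e-04,  9.68665574e-06]), 'ee_pos': array([0.22909218, 0.49980327, 0.25259633]), 'tcp_rot': array([-1.79925835e+02, -7.98210115e-04,  1.55373687e+02]), 'wrist_force': array([ 0.61519364,  0.24636876, -0.13518175]), 'torque': array([ 0.02082614, -0.02405546,  0.04208907]), 'grasp_force': 0.0, 'opening': 0.08521676636862957}
top 496.6721025821061 323.0570811205112 191.87810559337439 [0.41175567 0.1683056  0.93192625] [-175.98807121    0.32168489  -91.57434051] ['color', 'depth', 'vfov', 'cx', 'cy', 'position', 'attitude', 'shot']
blue_spacer {'position': [306.3, 170.6], 'p': 0.71} [0.5184 0.2022 0.    ]
yellow_spacer {'position': [242.7, 171.1], 'p': 0.89} [0.5208 0.3223 0.    ]
scene 394.9158349811472 322.14784657491026 201.10611028383676 [-0.0879545  -0.30972927  0.50472207] [-121.56233787   -0.97201825  -48.7112321 ] ['color', 'depth', 'vfov', 'cx', 'cy', 'position', 'attitude', 'shot']
blue_spacer {'position': [327.3, 211.0], 'p': 0.68} [0.51   0.1879 0.    ]
label_roll {'position': [273.5, 216.5], 'p': 0.77} [0.4088 0.2633 0.    ]
seat {'position': [410.6, 251.6], 'p': 0.68} [ 0.4936 -0.0429  0.014 ]
yellow_spacer {'position': [291.0, 191.9], 'p': 0.61} [0.5149 0.3133 0.    ]
```

View pics/top1.png

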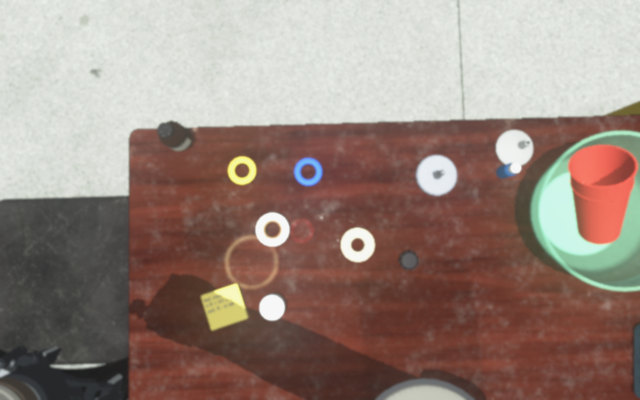

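View pics/scene1.png

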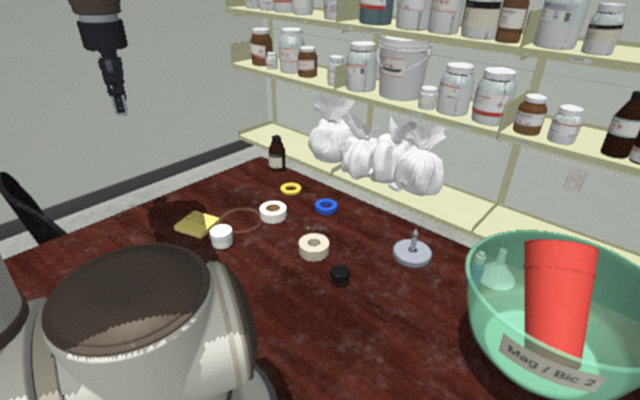

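Top view: blue ring (308,172), yellow (242,171), white roll with brown core (272,229), tape roll (358,245), holder (437,175), knob (408,260). The scene view agrees, and shelves stand behind the table. Next I'll measure the positions and the shelf clearance.

Run:
```python
from h import *
p,f,T=cam("top"); c=cloud(p,f,T)
for n,uv,lo,hi,h in(("blue",(308,172),.007,.03,.014),("roll",(272,229),.012,.04,.024),("yellow",(242,171),.004,.02,.008),("base",(437,175),.008,.022,.014),("tape",(358,245),.012,.04,.024)):
    w=c[uv[1]-26:uv[1]+27,uv[0]-26:uv[0]+27]; m=(w[...,2]>lo)&(w[...,2]<hi)
    q=w[m]; e=cv2.minEnclosingCircle((q[:,:2]*1000).astype(np.float32)) 
    print(n,m.sum(),q.mean(0).round(4),np.round(e[0],1),round(e[1],1),"table",np.median(w[~m][:,2]).round(4))
    vv,uu=np.nonzero(m); print("  px ctr",uu.mean()+uv[0]-26,vv.mean()+uv[1]-26,ray(p,f,T,(uu.mean()+uv[0]-26,vv.mean()+uv[1]-26),h).round(4))
p,f,T=cam("scene"); c=cloud(p,f,T); ok=p["depth"]>0
for lo,hi in((.03,.1),(.1,.2),(.2,.3),(.3,.5)):
    for y0 in(-.1,0,.1,.2,.3):
        m=ok&(c[...,2]>lo)&(c[...,2]<hi)&(c[...,1]>y0)&(c[...,1]<y0+.1)&(c[...,0]>.45)
        print(lo,y0,m.sum(),c[m][:,0].min().round(3) if m.any() else None)
```

```text
blue 404 [0.5164 0.1983 0.0128] [516.7 198.3] 25.9 table -0.0012
  px ctr 308.1485148514852 170.81435643564356 [0.5163 0.1983 0.014 ]
roll 640 [0.4108 0.2657 0.0225] [410.8 265.9] 29.9 table -0.001
  px ctr 272.575 228.7109375 [0.4108 0.2656 0.024 ]
yellow 387 [0.5225 0.3221 0.0069] [516.8 324.8] 39.5 table -0.0012
  px ctr 242.16795865633077 169.75968992248062 [0.5224 0.322  0.008 ]
base 1222 [ 0.5029 -0.04    0.0128] [503.3 -41. ] 37.9 table -0.0011
  px ctr 436.59328968903435 174.44108019639935 [ 0.5028 -0.0397  0.014 ]
tape 692 [0.3786 0.1111 0.0229] [378.7 111. ] 30.1 table -0.0013
  px ctr 357.76589595375725 244.09104046242777 [0.3786 0.1112 0.024 ]
0.03 -0.1 586 0.495
0.03 0 558 1.629
0.03 0.1 607 1.631
0.03 0.2 673 1.613
0.03 0.3 441 1.618
0.1 -0.1 286 1.925
0.1 0 261 1.923
0.1 0.1 292 1.641
0.1 0.2 420 1.63
0.1 0.3 265 1.64
0.2 -0.1 924 1.576
0.2 0 1150 1.576
0.2 0.1 774 1.58
0.2 0.2 748 1.581
0.2 0.3 735 1.581
0.3 -0.1 1001 1.61
0.3 0 1288 1.608
0.3 0.1 577 1.587
0.3 0.2 800 1.61
0.3 0.3 634 1.608
```

Call:
move_arm --offset '[[-3.87,-1.55,1.0],[-3.87,-1.55,1.0],[-3.87,-1.55,1.0],[-3.87,-1.55,1.0],[-3.87,-1.55,1.0]]' --twist '[[0,0,0],[0,0,0],[0,0,0],[0,0,0],[0,0,0]]' --grip '[1,1,1,1,1]'

```text
time: 1.1
ee_pos: [0.3737, 0.3476, 0.2031]
tcp_rot: [180.0, 0.0, 155.4]
wrist_force: [-0.5, 0.9, 0.2]
opening: 0.0851
grasp_force: 0.0
```

Call:
move_arm --offset '[[-3.87,-1.55,1.0],[-3.87,-1.55,1.0],[-3.87,-1.55,1.0],[-3.87,-1.55,1.0],[-3.87,-1.55,1.0]]' --twist '[[0,0,0],[0,0,0],[0,0,0],[0,0,0],[0,0,0]]' --grip '[1,1,1,1,1]'

```text
time: 1.6
ee_pos: [0.5174, 0.1964, 0.1531]
tcp_rot: [180.0, 0.0, 155.4]
wrist_force: [0.2, 0.3, -0.1]
opening: 0.0856
grasp_force: 0.0
```

Call:
move_arm --offset '[[0,0,0],[0,0,0]]' --twist '[[0,0,0],[0,0,0]]' --grip '[1,1]'

```text
time: 1.8
ee_pos: [0.5166, 0.197, 0.1529]
tcp_rot: [-180.0, -0.0, 155.3]
wrist_force: [-0.4, 0.5, 0.1]
opening: 0.0855
grasp_force: 0.0
```

```bash
cat >> h.py <<'E'
def to_tool(goal):
    o=bot.get_obs(); print("t",o["time"],"tcp",o["ee_pos"].round(4),o["tcp_rot"].round(2),"F",o["wrist_force"].round(1),"open",round(o["opening"],4),"gf",o["grasp_force"])
    print("tool offset cm",(rot(o["tcp_rot"]).T@(np.array(goal)-o["ee_pos"])*100).round(2))
E
python3 - <<'E'
from h import *
to_tool([.5165,.198,.15])
p,f,T=cam("wrist"); save(p,"w1.png"); c=cloud(p,f,T)
hsv=cv2.cvtColor(p["color"],cv2.COLOR_RGB2HSV); m=cv2.inRange(hsv,(100,120,60),(125,255,255))>0
m&=p["depth"]>0; q=c[m&(c[...,2]>.009)&(c[...,2]<.02)]; print(len(q),q.mean(0), cv2.minEnclosingCircle((q[:,:2]*1000).astype(np.float32)))
E
```

```text
t 1.8 tcp [0.5166 0.197  0.1529] [-1.7997e+02 -5.0000e-02  1.5526e+02] F [-0.4  0.5  0.1] open 0.0855 gf 0.0
tool offset cm [0.05 0.08 0.29]
1808 [0.51444401 0.1985483  0.01324291] ((513.4095458984375, 34.15171813964844), 189.83877563476562)
```

View pics/w1.png

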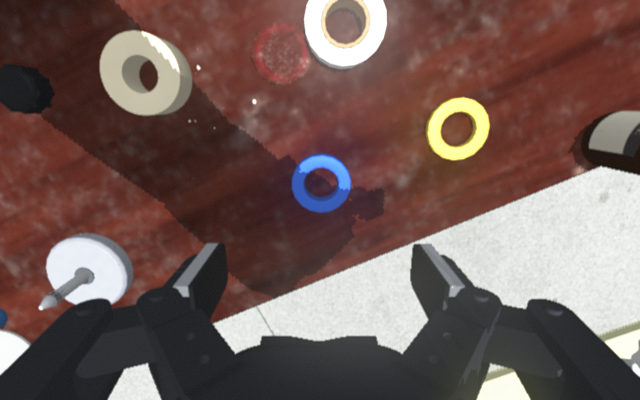

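Blue ring at (321,183) sits between the fingers' planes and everything else is clear; descending.

Call:
move_arm --offset '[[0.1,0.05,3.8],[0,0,3.8],[0,0,3.0],[0,0,1.8],[0,0,0.8]]' --twist '[[0,0,0],[0,0,0],[0,0,0],[0,0,0],[0,0,0]]' --grip '[1,1,1,1,1]' --force 35

```text
time: 2.35
ee_pos: [0.5142, 0.1995, 0.0199]
tcp_rot: [-179.9, -0.1, 155.5]
wrist_force: [0.1, 0.5, 0.5]
opening: 0.0856
grasp_force: 0.0
```

Call:
move_arm --offset '[[0,0,0],[0,0,0],[0,0,0],[0,0,0],[0,0,0]]' --twist '[[0,0,0],[0,0,0],[0,0,0],[0,0,0],[0,0,0]]' --grip '[0.4,0.4,0.4,0.4,0.4]'

```text
time: 2.85
ee_pos: [0.5165, 0.1993, 0.0234]
tcp_rot: [179.9, 0.1, 155.4]
wrist_force: [-3.1, 0.9, 5.2]
opening: 0.0504
grasp_force: 35.9
```

Call:
move_arm --offset '[[0,0,0],[0,0,0],[0,0,0]]' --twist '[[0,0,0],[0,0,0],[0,0,0]]' --grip '[0.4,0.4,0.4]'

```text
time: 3.15
ee_pos: [0.5165, 0.1993, 0.0234]
tcp_rot: [179.9, 0.1, 155.4]
wrist_force: [-2.2, 0.7, 6.3]
opening: 0.0507
grasp_force: 35.9
```

Call:
move_arm --offset '[[0,0,-1],[0,0,-2],[0,0,-3],[0,0,-3],[0,0,0]]' --twist '[[0,0,0],[0,0,0],[0,0,0],[0,0,0],[0,0,0]]' --grip '[0.4,0.4,0.4,0.4,0.4]'

```text
time: 3.65
ee_pos: [0.5178, 0.1995, 0.1171]
tcp_rot: [179.7, 0.3, 155.4]
wrist_force: [0.6, -0.2, 0.1]
opening: 0.0505
grasp_force: 36.5
```

Run:
```python
from h import *
to_tool([.503,-.0405,.10])
p,f,T=cam("wrist"); save(p,"w2.png"); c=cloud(p,f,T)
hsv=cv2.cvtColor(p["color"],cv2.COLOR_RGB2HSV); m=cv2.inRange(hsv,(100,120,60),(125,255,255))
n,l,s,ce=cv2.connectedComponentsWithStats(m); 
for i in range(1,n):
    if s[i][4]>200: q=c[(l==i)&(p["depth"]>0)]; print(s[i],ce[i],q.mean(0).round(4),q[:,2].min(),q[:,2].max())
```

```text
t 3.65 tcp [0.5178 0.1995 0.1171] [179.68   0.32 155.37] F [ 0.6 -0.2  0.1] open 0.0505 gf 36.478530960157514
tool offset cm [ -8.64 -22.44   1.63]
[ 264  197  110  107 7073] [318.21857769 251.07804326] [0.515  0.1995 0.1051] -0.002326572241646674 0.10971845960228122
```

View pics/w2.png

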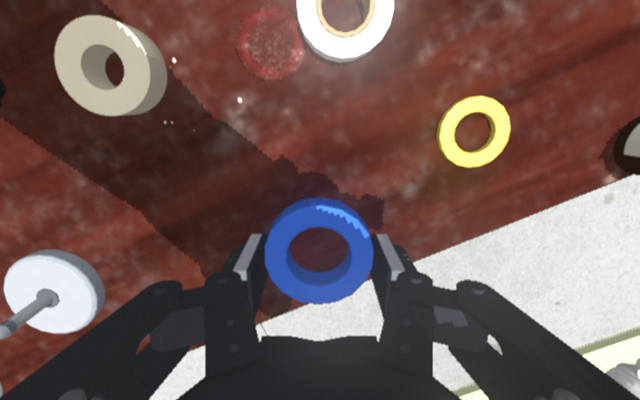

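Ring firmly held at (319,251), level; carrying it over the spindle at the same height.

Call:
move_arm --offset '[[-1.48,-3.72,0],[-1.48,-3.72,0],[-1.48,-3.72,0],[-1.48,-3.72,0],[-1.48,-3.72,0]]' --twist '[[0,0,0],[0,0,0],[0,0,0],[0,0,0],[0,0,0]]' --grip '[0.4,0.4,0.4,0.4,0.4]'

```text
time: 4.2
ee_pos: [0.5049, -0.0027, 0.111]
tcp_rot: [-180.0, -0.0, 155.4]
wrist_force: [0.5, 0.2, -0.8]
opening: 0.0505
grasp_force: 36.5
```

Call:
move_arm --offset '[[-1.48,-3.72,0],[0,0,0],[0,0,0]]' --twist '[[0,0,0],[0,0,0],[0,0,0]]' --grip '[0.4,0.4,0.4]'

```text
time: 4.5
ee_pos: [0.5031, -0.042, 0.111]
tcp_rot: [-180.0, -0.0, 155.2]
wrist_force: [-0.3, 0.1, -0.0]
opening: 0.0504
grasp_force: 36.6
```

Run:
```python
from h import *
to_tool([.5055,-.0405,.117])
p,f,T=cam("wrist"); save(p,"w3.png"); c=cloud(p,f,T)
hsv=cv2.cvtColor(p["color"],cv2.COLOR_RGB2HSV); m=(cv2.inRange(hsv,(100,120,60),(125,255,255))>0)&(c[...,2]>.08)&(p["depth"]>0)
q=c[m];top=q[q[:,2]>np.percentile(q[:,2],60)-.002]; A=np.c_[top[:,:2],np.ones(len(top))]
print("plane",np.linalg.lstsq(A,top[:,2],rcond=None)[0]); e=cv2.fitEllipse(cv2.convexHull((q[:,:2]*1000).astype(np.float32)));print(e,q.mean(0))
b=(c[...,2]>.008)&(c[...,2]<.02)&(p["depth"]>0)&(abs(c[...,0]-.503)<.06)&(abs(c[...,1]+.04)<.06);q=c[b]
print("base",len(q),cv2.minEnclosingCircle((q[:,:2]*1000).astype(np.float32)))
s=(c[...,2]>.04)&(c[...,2]<.07)&(p["depth"]>0)&(abs(c[...,0]-.503)<.03)&(abs(c[...,1]+.04)<.03); print("spindle",s.sum(),c[s].mean(0))
```

```text
t 4.5 tcp [ 0.5031 -0.042   0.111 ] [-1.8000e+02 -3.0000e-02  1.5525e+02] F [-0.3  0.1 -0. ] open 0.0504 gf 36.55440333299339
tool offset cm [-0.15  0.24 -0.6 ]
plane [-0.0178102  -0.02645393  0.10876198]
((494.1116638183594, -54.10809326171875), (53.66994094848633, 84.91866302490234), 146.6761474609375) [ 0.50035797 -0.04211342  0.09970597]
base 5374 ((502.7286071777344, -41.12221145629883), 38.11320877075195)
spindle 3 [ 0.50486734 -0.04305417  0.05768763]
```

View pics/w3.png

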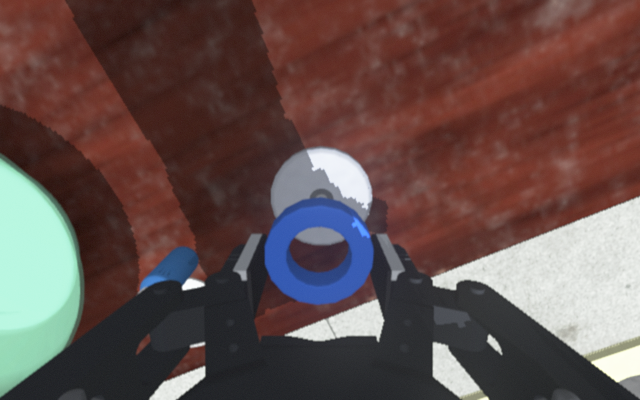

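Run:
```python
from h import *
p,f,T=cam("wrist")
hsv=cv2.cvtColor(p["color"],cv2.COLOR_RGB2HSV); m=cv2.inRange(hsv,(100,120,60),(125,255,255))
c=cloud(p,f,T); m=((m>0)&(c[...,2]>.08)).astype(np.uint8)
cs,_=cv2.findContours(m,cv2.RETR_EXTERNAL,cv2.CHAIN_APPROX_NONE); k=max(cs,key=len)[:,0]
k=np.array([ray(p,f,T,u,.1016) for u in k]); h=cv2.fitEllipse((k[:,:2]*1000).astype(np.float32)); print(h)
to_tool(np.array([.503-h[0][0]/1000,-.0408-h[0][1]/1000,0])+bot.get_obs()["ee_pos"])
```

```text
((500.14959716796875, -41.012367248535156), (50.12367248535156, 53.155269622802734), 63.423824310302734)
t 4.6 tcp [ 0.5033 -0.0407  0.1111] [ 1.8000e+02 -3.0000e-02  1.5539e+02] F [-0.4  0.2 -1. ] open 0.0505 gf 36.55472171958536
tool offset cm [-0.25  0.14 -0.  ]
```

Call:
move_arm --offset '[[-0.25,0.12,0],[0,0,2.5],[0,0,2.5],[0,0,1.3],[0,0,0.5]]' --twist '[[0,0,0],[0,0,0],[0,0,0],[0,0,0],[0,0,0]]' --grip '[0.4,0.4,0.4,0.4,0.4]'

```text
time: 5.1
ee_pos: [0.5056, -0.0404, 0.0419]
tcp_rot: [-180.0, -0.1, 155.4]
wrist_force: [-0.2, -0.4, -0.2]
opening: 0.0503
grasp_force: 36.6
```

Call:
move_arm --offset '[[0,0,0],[0,0,0]]' --twist '[[0,0,0],[0,0,0]]' --grip '[0.4,0.4]'

```text
time: 5.3
ee_pos: [0.5068, -0.041, 0.0443]
tcp_rot: [180.0, 0.1, 155.4]
wrist_force: [0.3, -0.1, 0.0]
opening: 0.0506
grasp_force: 36.6
```

Call:
move_arm --offset '[[0,0,0.3],[0,0,0]]' --twist '[[0,0,0],[0,0,0]]' --grip '[0.4,0.4]'

```text
time: 5.5
ee_pos: [0.5064, -0.0412, 0.0407]
tcp_rot: [180.0, 0.0, 155.4]
wrist_force: [0.3, 0.2, -0.4]
opening: 0.0504
grasp_force: 36.6
```

Call:
move_arm --offset '[[0,0,0.2],[0,0,0]]' --twist '[[0,0,0],[0,0,0]]' --grip '[0.4,0.4]'

```text
time: 5.7
ee_pos: [0.5061, -0.0412, 0.0382]
tcp_rot: [-180.0, -0.0, 155.4]
wrist_force: [-0.4, 0.2, -0.2]
opening: 0.0506
grasp_force: 36.6
```

Call:
move_arm --offset '[[0,0,0.15],[0,0,0]]' --twist '[[0,0,0],[0,0,0]]' --grip '[0.4,0.4]'

```text
time: 5.9
ee_pos: [0.5063, -0.0412, 0.0373]
tcp_rot: [180.0, 0.0, 155.4]
wrist_force: [-1.9, 0.0, 4.8]
opening: 0.0502
grasp_force: 37.0
```

Call:
move_arm --offset '[[0,0,0.15],[0,0,0]]' --twist '[[0,0,0],[0,0,0]]' --grip '[0.4,0.4]'

```text
time: 6.1
ee_pos: [0.5064, -0.0412, 0.0372]
tcp_rot: [180.0, 0.1, 155.4]
wrist_force: [-6.8, 0.6, 17.2]
opening: 0.0505
grasp_force: 38.0
```

Call:
move_arm --offset '[[0,0,-0.15],[0,0,0],[0,0,0],[0,0,0],[0,0,0]]' --twist '[[0,0,0],[0,0,0],[0,0,0],[0,0,0],[0,0,0]]' --grip '[0.4,0.8,0.8,0.8,0.8]'

```text
time: 6.6
ee_pos: [0.5061, -0.0412, 0.0365]
tcp_rot: [-180.0, -0.0, 155.4]
wrist_force: [0.8, 0.0, -0.6]
opening: 0.0687
grasp_force: 0.0
```

Call:
move_arm --offset '[[0,0,-1],[0,0,-2],[0,0,-4],[0,0,-4],[0,0,0]]' --twist '[[0,0,0],[0,0,0],[0,0,0],[0,0,0],[0,0,0]]' --grip '[0.9,1,1,1,1]'

```text
time: 7.1
ee_pos: [0.5084, -0.0414, 0.1532]
tcp_rot: [179.8, 0.5, 155.4]
wrist_force: [1.2, -0.9, -0.1]
opening: 0.0851
grasp_force: 0.0
```

Run:
```python
from h import *
to_tool([.411,.266,.147])
p,f,T=cam("wrist"); save(p,"w4.png"); c=cloud(p,f,T)
hsv=cv2.cvtColor(p["color"],cv2.COLOR_RGB2HSV); m=(cv2.inRange(hsv,(100,120,60),(125,255,255))>0)&(p["depth"]>0)&(abs(c[...,0]-.503)<.05)&(abs(c[...,1]+.04)<.05)
q=c[m&(c[...,2]>.022)];A=np.c_[q[:,:2]-q[:,:2].mean(0),np.ones(len(q))]
print(len(q),q.mean(0),"plane",np.linalg.lstsq(A,q[:,2],rcond=None)[0],cv2.minEnclosingCircle((q[:,:2]*1000).astype(np.float32)))
```

```text
t 7.1 tcp [ 0.5084 -0.0414  0.1532] [179.83   0.47 155.37] F [ 1.2 -0.9 -0.1] open 0.0851 gf 0.0
tool offset cm [21.67 23.88  0.51]
1947 [ 0.50437251 -0.04162775  0.02728329] plane [-0.01179007 -0.03076307  0.02728329] ((498.69122314453125, -54.751529693603516), 39.974403381347656)
```

View pics/w4.png

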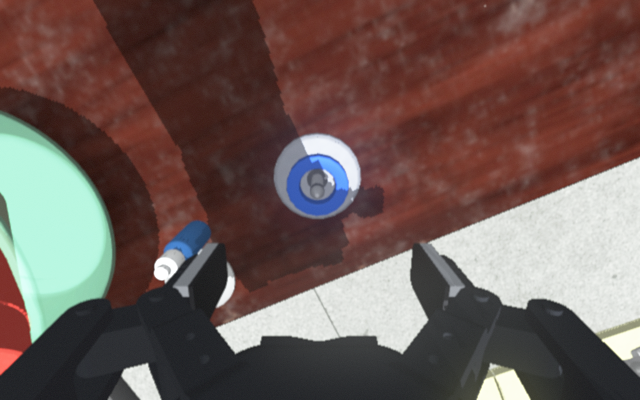

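Blue ring lies around the spindle, flat, at (318,185). Now the roll.

Call:
move_arm --offset '[[2.71,2.98,0],[2.71,2.98,0],[2.71,2.98,0],[2.71,2.98,0],[2.71,2.98,0]]' --twist '[[0,0,0],[0,0,0],[0,0,0],[0,0,0],[0,0,0]]' --grip '[1,1,1,1,1]'

```text
time: 7.65
ee_pos: [0.444, 0.152, 0.146]
tcp_rot: [-180.0, -0.0, 155.4]
wrist_force: [0.7, 0.1, -0.6]
opening: 0.0853
grasp_force: 0.0
```

Call:
move_arm --offset '[[2.71,2.98,0],[2.71,2.98,0],[2.71,2.98,0],[0,0,0],[0,0,0]]' --twist '[[0,0,0],[0,0,0],[0,0,0],[0,0,0],[0,0,0]]' --grip '[1,1,1,1,1]'

```text
time: 8.15
ee_pos: [0.4077, 0.2663, 0.1459]
tcp_rot: [-179.9, -0.0, 155.5]
wrist_force: [-0.5, -0.2, -0.9]
opening: 0.0855
grasp_force: 0.0
```

Run:
```python
from h import *
p,f,T=cam("wrist"); save(p,"w5.png"); c=cloud(p,f,T)
q=c[(p["depth"]>0)&(abs(c[...,0]-.411)<.045)&(abs(c[...,1]-.266)<.045)&(c[...,2]>.02)&(c[...,2]<.03)]
e=cv2.minEnclosingCircle((q[:,:2]*1000).astype(np.float32));print(len(q),e,q.mean(0))
to_tool([e[0][0]/1000,e[0][1]/1000,.026])
```

```text
3041 ((409.4233703613281, 266.1726379394531), 29.706748962402344) [0.40843843 0.26660204 0.02329179]
t 8.2 tcp [0.4081 0.2656 0.1461] [-1.7993e+02 -3.0000e-02  1.5542e+02] F [ 0.1 -0.3  0.3] open 0.0851 gf 0.0
tool offset cm [-0.1   0.12 12.01]
```

View pics/w5.png

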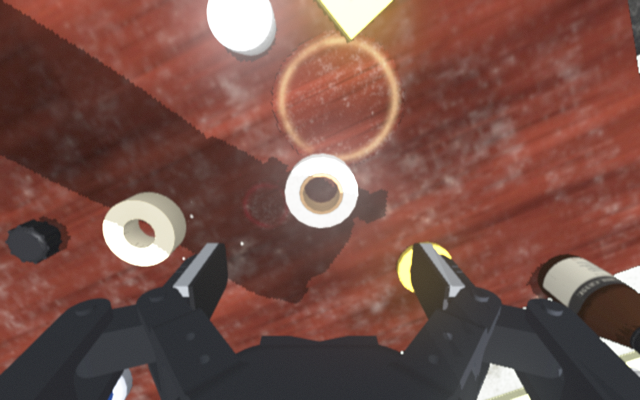

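Roll at (321,190) centred below the gripper, fingers clear; descending.

Call:
move_arm --offset '[[-0.1,0.1,3.5],[0,0,3.5],[0,0,2.5],[0,0,1.5],[0,0,0.7]]' --twist '[[0,0,0],[0,0,0],[0,0,0],[0,0,0],[0,0,0]]' --grip '[1,1,1,1,1]'

```text
time: 8.7
ee_pos: [0.4093, 0.2646, 0.0279]
tcp_rot: [-179.9, -0.1, 155.3]
wrist_force: [-0.3, -0.2, 0.2]
opening: 0.0853
grasp_force: 0.0
```

Call:
move_arm --offset '[[0,0,0],[0,0,0],[0,0,0],[0,0,0],[0,0,0]]' --twist '[[0,0,0],[0,0,0],[0,0,0],[0,0,0],[0,0,0]]' --grip '[0.5,0.5,0.5,0.5,0.5]'

```text
time: 9.2
ee_pos: [0.4105, 0.2666, 0.0311]
tcp_rot: [179.9, 0.1, 155.4]
wrist_force: [0.3, -1.6, 6.2]
opening: 0.0573
grasp_force: 38.1
```

Call:
move_arm --offset '[[0,0,0],[0,0,0]]' --twist '[[0,0,0],[0,0,0]]' --grip '[0.5,0.5]'

```text
time: 9.4
ee_pos: [0.4106, 0.2666, 0.0311]
tcp_rot: [179.9, 0.1, 155.4]
wrist_force: [1.0, -2.0, 7.0]
opening: 0.0575
grasp_force: 38.2
```

Call:
move_arm --offset '[[0,0,-1],[0,0,-2],[0,0,-3.5],[0,0,-3.5],[0,0,0]]' --twist '[[0,0,0],[0,0,0],[0,0,0],[0,0,0],[0,0,0]]' --grip '[0.5,0.5,0.5,0.5,0.5]'

```text
time: 9.9
ee_pos: [0.4115, 0.2676, 0.1353]
tcp_rot: [179.6, 0.2, 155.4]
wrist_force: [1.1, 0.5, -0.3]
opening: 0.0574
grasp_force: 37.8
```

```bash
cat > roll.py <<'E'
from h import *
p,f,T=cam("wrist"); save(p,"w6.png"); c=cloud(p,f,T); o=bot.get_obs(); z=o["ee_pos"][2]-.007
m=((p["color"].min(-1)>130)&(c[...,2]>z-.012)&(c[...,2]<z+.012)).astype(np.uint8)
m[300:]=0; m[:,:250]=0; m[:,390:]=0
k=max(cv2.findContours(m,cv2.RETR_EXTERNAL,cv2.CHAIN_APPROX_NONE)[0],key=len)[:,0]; k=cv2.convexHull(k)[:,0]
w=np.array([ray(p,f,T,u,z) for u in k]); h=cv2.fitEllipse((w[:,:2]*1000).astype(np.float32)); print(h)
q=c[m>0]; t=q[q[:,2]>np.median(q[:,2])-.004]; A=np.c_[t[:,:2]-t[:,:2].mean(0),np.ones(len(t))]; print("plane",np.linalg.lstsq(A,t[:,2],rcond=None)[0])
to_tool(np.array([.5035-h[0][0]/1000,-.041-h[0][1]/1000,0])+o["ee_pos"])
E
python3 roll.py
```

```text
((409.9356384277344, 267.2372741699219), (58.99235534667969, 64.90695190429688), 65.37356567382812)
plane [ 1.13673700e-02 -1.08797035e-04  1.27415282e-01]
t 9.95 tcp [0.4108 0.2672 0.1327] [1.7977e+02 1.4000e-01 1.5538e+02] F [ 0.1 -1.  -0.9] open 0.0574 gf 37.78785461559892
tool offset cm [-21.35 -24.12  -0.05]
```

View pics/w6.png

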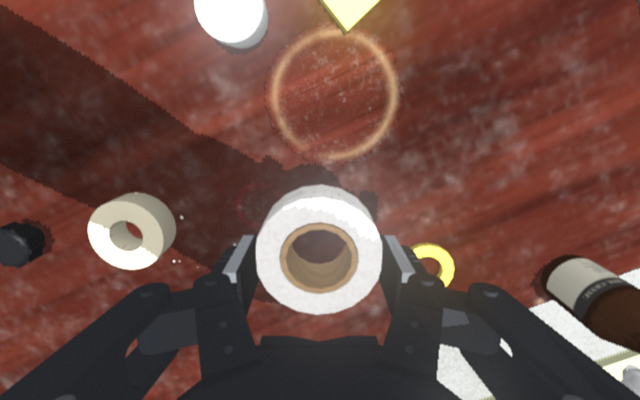

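Roll held level at (319,250); carrying to the spindle.

Call:
move_arm --offset '[[-2.67,-3.02,0],[-2.67,-3.02,0],[-2.67,-3.02,0],[-2.67,-3.02,0],[-2.67,-3.02,0]]' --twist '[[0,0,0],[0,0,0],[0,0,0],[0,0,0],[0,0,0]]' --grip '[0.5,0.5,0.5,0.5,0.5]'

```text
time: 10.45
ee_pos: [0.4679, 0.072, 0.1289]
tcp_rot: [-180.0, -0.1, 155.4]
wrist_force: [0.7, 1.2, -1.2]
opening: 0.0571
grasp_force: 37.8
```

Call:
move_arm --offset '[[-2.67,-3.02,0],[-2.67,-3.02,0],[-2.67,-3.02,0],[0,0,0],[0,0,0]]' --twist '[[0,0,0],[0,0,0],[0,0,0],[0,0,0],[0,0,0]]' --grip '[0.5,0.5,0.5,0.5,0.5]'

```text
time: 10.95
ee_pos: [0.5028, -0.0429, 0.1288]
tcp_rot: [-180.0, -0.1, 155.3]
wrist_force: [0.5, -0.1, -1.2]
opening: 0.0578
grasp_force: 37.8
```

```bash
sed -i s/w6.png/w7.png/ roll.py; python3 roll.py
```

```text
((499.9471130371094, -42.81142044067383), (57.77724838256836, 62.26872634887695), 65.05252075195312)
plane [ 0.00448827 -0.00277395  0.12089002]
t 11.0 tcp [ 0.5027 -0.0421  0.129 ] [-1.7999e+02 -1.0000e-01  1.5534e+02] F [-0.9 -0.1 -0.7] open 0.0575 gf 37.844153149053454
tool offset cm [-0.25  0.31 -0.  ]
```

Call:
move_arm --offset '[[-0.2,0.22,0],[0,0,1.5],[0,0,1.5],[0,0,1.5],[0,0,1.5]]' --twist '[[0,0,0],[0,0,0],[0,0,0],[0,0,0],[0,0,0]]' --grip '[0.5,0.5,0.5,0.5,0.5]'

```text
time: 11.5
ee_pos: [0.5054, -0.0407, 0.0678]
tcp_rot: [-180.0, -0.1, 155.4]
wrist_force: [-0.0, -1.0, -1.2]
opening: 0.0576
grasp_force: 37.9
```

Call:
move_arm --offset '[[0,0,0.5],[0,0,0],[0,0,0]]' --twist '[[0,0,0],[0,0,0],[0,0,0]]' --grip '[0.5,0.5,0.5]'

```text
time: 11.8
ee_pos: [0.5062, -0.0412, 0.0651]
tcp_rot: [180.0, 0.0, 155.4]
wrist_force: [0.7, -0.7, -0.6]
opening: 0.0576
grasp_force: 37.8
```

Call:
move_arm --offset '[[0,0,0.2],[0,0,0]]' --twist '[[0,0,0],[0,0,0]]' --grip '[0.5,0.5]'

```text
time: 12.0
ee_pos: [0.5063, -0.0411, 0.0632]
tcp_rot: [180.0, 0.0, 155.4]
wrist_force: [0.3, -0.0, -0.3]
opening: 0.0575
grasp_force: 37.8
```

Call:
move_arm --offset '[[0,0,0.25],[0,0,0]]' --twist '[[0,0,0],[0,0,0]]' --grip '[0.5,0.5]'

```text
time: 12.2
ee_pos: [0.5059, -0.0411, 0.0601]
tcp_rot: [-180.0, -0.0, 155.4]
wrist_force: [-0.4, 0.5, -0.2]
opening: 0.0574
grasp_force: 37.8
```

Call:
move_arm --offset '[[0,0,0.15],[0,0,0]]' --twist '[[0,0,0],[0,0,0]]' --grip '[0.5,0.5]'

```text
time: 12.4
ee_pos: [0.5061, -0.0411, 0.0591]
tcp_rot: [180.0, 0.0, 155.4]
wrist_force: [0.2, -1.1, 2.3]
opening: 0.0572
grasp_force: 38.1
```

Contact; releasing and retreating.

Call:
move_arm --offset '[[0,0,0],[0,0,0],[0,0,0],[0,0,0],[0,0,0]]' --twist '[[0,0,0],[0,0,0],[0,0,0],[0,0,0],[0,0,0]]' --grip '[0.9,0.9,0.9,0.9,0.9]'

```text
time: 12.9
ee_pos: [0.506, -0.0411, 0.0588]
tcp_rot: [180.0, 0.0, 155.4]
wrist_force: [0.0, 0.6, 0.5]
opening: 0.0767
grasp_force: 0.0
```

Call:
move_arm --offset '[[0,0,-1],[0,0,-2],[0,0,-4],[0,0,-4],[0,0,0]]' --twist '[[0,0,0],[0,0,0],[0,0,0],[0,0,0],[0,0,0]]' --grip '[1,1,1,1,1]'

```text
time: 13.4
ee_pos: [0.5081, -0.0413, 0.1752]
tcp_rot: [179.8, 0.5, 155.4]
wrist_force: [0.1, -0.2, -0.2]
opening: 0.0851
grasp_force: 0.0
```

Run:
```python
from h import *
p,f,T=cam("wrist"); save(p,"w8.png"); c=cloud(p,f,T)
q=c[(p["depth"]>0)&(np.hypot(c[...,0]-.504,c[...,1]+.041)<.034)&(c[...,2]>.045)&(c[...,2]<.058)&(np.hypot(c[...,0]-.504,c[...,1]+.041)>.012)]
A=np.c_[q[:,:2]-q[:,:2].mean(0),np.ones(len(q))];print(len(q),q.mean(0),np.linalg.lstsq(A,q[:,2],rcond=None)[0],cv2.minEnclosingCircle((q[:,:2]*1000).astype(np.float32)))
to_tool([.5,0,.2])
s,_,_=cam("scene"); save(s,"s2.png")
a=cv2.resize(s["color"][170:310,340:500],None,fx=2.5,fy=2.5,interpolation=cv2.INTER_CUBIC); b=p["color"][80:400,140:500]
a=cv2.resize(a,(400,350));b=cv2.resize(b,(394,350)); cv2.imwrite("pics/fin.png",np.hstack([a,b])[:,:,::-1])
```

```text
3121 [ 0.50387463 -0.04135208  0.05111744] [ 0.00416708 -0.00322848  0.05111744] ((505.0218200683594, -41.89852523803711), 29.94231414794922)
t 13.45 tcp [ 0.5074 -0.0412  0.1723] [179.89   0.3  155.37] F [ 0.3 -0.3 -0. ] open 0.0853 gf 0.0
tool offset cm [ 2.37  3.44 -2.78]
```

View pics/fin.png

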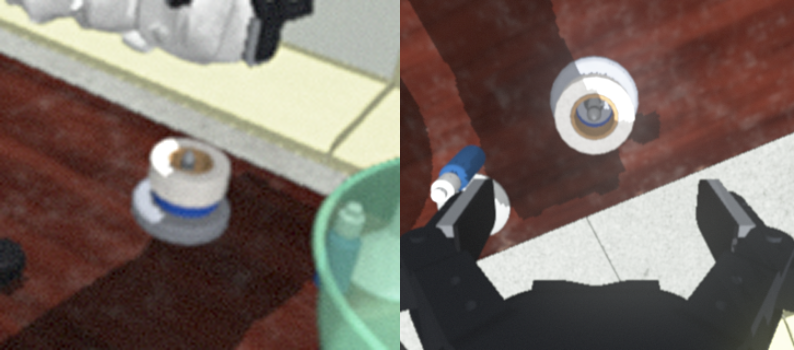

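The left crop shows the roll (190,170) flat on the blue ring (185,205) on the base, and the right crop shows the spindle in the middle of the bore. The roll's top measures 51 mm above the table and is level; 52 mm was expected. Gripper is clear.

```bash
python3 -c "
from workcell import bot
print(bot.job_done())"
```

```text
the job is handed in; nothing more can be done
None
```

The blue spacer lies flat on the base and the label roll lies flat on top of it, both over the spindle; the yellow spacer was not touched, and the job was handed in at about 13.5 s of the 51 s allowed.

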